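# Clear the jammed striker stacks and tally them

### The arm

A 6-joint arm with a two-finger parallel gripper is mounted at the origin on the work surface. World frame = base frame: x ahead of the robot, y to its left, z up, the work surface at z = 0. Lengths are in m, angles in degrees, forces in N, time in s.
With the tool pointing down it reaches from about 0.4 to 0.825 m from the base axis. Payload 7 kg.
Tool frame: the origin (TCP) lies midway between the tips of the shut fingers; the grasp point (between the pads) lies r.grip_depth behind it (r.grip_depth is the distance from the TCP to the grasp point, in m); z points along the fingers, y is the line along which they close (so a half turn about z gives the same grasp; the last joint's range is limited). The gripper opens to 88 mm and grips with 3 to 60 N. Pads are 19 mm wide; open, the fingers measure 130 mm over their backs; the gripper's body (78 mm by 193 mm) begins 47 mm behind the grasp point.
Start: joints at [-49.842, 20.546, 0.682, 0, -70.136, -16.507], TCP at [0.271, -0.618, 0.198] pointing down, gripper open.
Joint ranges: [-176.03, 176.03], [-82.01, 121.73], [-58.28, 71.71], [-173.87, 95.51], [-174.79, -0.11], [-173.66, 173.66]. Speed limits (degrees/s): [136.94, 136.94, 172.46, 180, 180, 180].

### API

Orientations are given as [roll, pitch, yaw] about the fixed x, y, z axes, in that order (R = Rz(yaw) Ry(pitch) Rx(roll)).
In Python, from plant import r gives the robot as it stands.
- The arm moves only by the shell command python3 drive.py 'ROWS' [OPENING] [FORCE]. ROWS is a JSON list of rows, 1 to 12 of them, each of 6 numbers: dx, dy, dz in m, then a rotation vector rx, ry, rz in degrees; each row is the pose to reach, as a shift and turn from the pose commanded when the command began, along the tool's axes at that moment; what a row does not reach only later rows make up. A row lasts 1/12 s, in which the tool goes at most 0.0417 m and 7.16 degrees, less where a joint would pass 70% of its speed; a pose out of reach is approached as far as the arm can. OPENING is the finger opening in m, set as the command begins (- or left out keeps the last). The fingers move at their own pace and stop on an object; FORCE is the grip in N (left out, the last holds). Time passes only in rows, so rows that do not move let the fingers close. It prints the time, the measured TCP pose, the force, the opening and the grip force at its end.
- r.get_state(): the state, without advancing time (a new reading comes with each control period).
- r.capture(name): name is "scene" or "top"; returns a dict with "frame" (400x640x3 uint8, red, green, blue), "z_map" (400x640 float32, m along the optical axis (not along the pixel's ray), 0 where there is no reading), "fx", "fy", "cx", "cy" (pixels), "cam_to_world" (4x4, takes a point from camera to world coordinates). Camera axes: x right, y down, z forward; pixel columns grow to the right and rows downward; lengths in m; the calibration is good to about 2 mm. A picture is of the moment at which its call begins.
- r.close_job(): hands the job in; it is judged then, once.
The state is a dict: "time_s": time; "joints": joint angles; "qd": joint speeds; "joint_torque": joint torques, N m; "tcp_pos": TCP position; "eef_rot": TCP orientation; "contact_force": force on the tool from outside, world axes, zero at the start; "moment": the same for the moment, N m; "gripper_width": finger opening in m; "gripper_force": force on a finger pad.
Only numpy, scipy, OpenCV 4.12 (cv2) and the standard library are available. Lean on these libraries where they do the work, as an engineer would, in place of code of your own. Each camera call takes 0.05 s, during which the arm holds its last target. There are 200 camera calls.

### The job

Some of the clear sleeves in the rack hold a stack of strikers that has jammed: with the wooden push-stick, never with the fingers on a stack, drive each one right out of its sleeve's far end so that it lies wholly in its groove of the teak stand. Tally them on the stroke counter, one full lever stroke for every stack in the rack, so that its pointer ends on that number of marks past zero with the lever back at rest. Lay the push-stick back lengthwise on its felt pad and leave the bowl, the coin and the tin where they are.

Things in the scene. Friction and masses are not known exactly. Their poses are not given: they have to be found in the camera images.
- rack: Fixed rack. Origin on the shelf under the middle of the sleeves, z up, x along the sleeves (roughly away from the robot), y across. Four clear acrylic sleeves lie level in steel spring clips, axes along x at z = 62 mm, y = -105, -35, 35, 105 mm (sleeves 1 to 4): straight tubes 90 mm long (x = -45 to 45), 52 mm outside, 44 mm inside diameter, open at both ends. The clips reach up to z = 88 mm.
- mouth1 (a point): Centre of the near (robot side) open end of sleeve 1, 62 mm above the shelf; axes as the rack's. In each sleeve a sprung steel tongue in the roof, near the middle, jams what is inside: a stack needs about 6 to 8 N of push to slide.
- mouth2 (a point): Centre of the near open end of sleeve 2, as mouth1.
- mouth3 (a point): Centre of the near open end of sleeve 3, as mouth1.
- mouth4 (a point): Centre of the near open end of sleeve 4, as mouth1.
- exit1 (a point): Centre of the far open end of sleeve 1, 90 mm beyond its mouth. Behind the far ends stands a polished teak stand (rack x = 47 to 152 mm) with a V-groove in line with each sleeve, where a stack lies 2 mm lower than in the sleeve; a curved lip, top 66 mm above the shelf, closes the grooves' far end.
- exit2 (a point): Centre of the far open end of sleeve 2, as exit1.
- exit3 (a point): Centre of the far open end of sleeve 3, as exit1.
- exit4 (a point): Centre of the far open end of sleeve 4, as exit1.
- stack1: Stack of eight strikers in shrink film, ivory-white: one rigid cylinder 41 mm in diameter, 68 mm long, about 110 g, jammed at the start wholly inside sleeve 1 (middles within 8 mm). Origin at its centre, x along its axis (it may turn about it). None if that sleeve is empty.
- stack2: Stack of eight strikers in shrink film, smoky grey: one rigid cylinder 41 mm in diameter, 68 mm long, about 110 g, jammed at the start wholly inside sleeve 2 (middles within 8 mm). Origin at its centre, x along its axis (it may turn about it). None if that sleeve is empty.
- stack3: Stack of eight strikers in shrink film, ivory-white: one rigid cylinder 41 mm in diameter, 68 mm long, about 110 g, jammed at the start wholly inside sleeve 3 (middles within 8 mm). Origin at its centre, x along its axis (it may turn about it). None if that sleeve is empty.
- stack4: Stack of eight strikers in shrink film, smoky grey: one rigid cylinder 41 mm in diameter, 68 mm long, about 110 g, jammed at the start wholly inside sleeve 4 (middles within 8 mm). Origin at its centre, x along its axis (it may turn about it). None if that sleeve is empty.
- stick: Loose wooden push-stick, the dowel for this job: a straight bar 200 mm long of 20 x 20 mm square section with a brass ferrule on each end, about 70 g. Origin at its centre, x along its length; both ends are alike. It starts lying flat on the felt pad.
- pad: Fixed flat grey felt pad on the shelf, the resting place of the push-stick: 240 mm (its x) by 75 mm (its y), 3 mm thick. Origin at the centre of its underside.
- counter: Fixed bench stroke counter: a grey round case 110 mm in diameter on a 150 mm square foot plate, its top with a white dial 50 mm above the shelf. Origin on the shelf under the axis of the dial and lever, which is vertical. The dial has ten marks 36 degrees apart, the long black zero mark on its -x side (towards the robot).
- lever (a joint): The counter's hand lever about its vertical axis: 0 rad at rest, growing clockwise seen from above, 0.75 rad at the stop of a full stroke. A spring of 0.14 to 0.26 N m brings it back when let go. A ratchet moves the pointer on by one mark per full stroke; the stroke must reach the stop, and the lever be let back below 0.05 rad before the next.
- lever_knob (a point): Middle of the upright black knob on the lever's end: a cylinder 22 mm in diameter, 42 to 76 mm above the shelf, 108 mm from the counter's axis; this point is 59 mm above the shelf. At rest it is 21 degrees from the counter's -x side towards -y; a stroke carries it towards +y, to 22 degrees past -x. The flat arm below it is at most 33 mm above the shelf.
- dial (a joint): The counter's pointer: 0 rad at the zero mark, growing clockwise seen from above by 0.628 rad (one mark) with each full stroke. It starts at 0 and cannot be turned back.
- dial_tip (a point): Tip of the pointer, 34 mm from the axis, on top of the counter.
- bowl: Loose brass bowl, 110 mm across, 45 mm high. A bystander. Origin under its centre.
- coin: Loose dark horn carrom coin, 32 mm across, 9 mm thick. A bystander. Origin under its centre.
- tin: Loose white tin, 64 mm across, 90 mm high. A bystander. Origin under its centre.

How it is judged:
By the outcome, as a careful person would: the job done as asked, in the order asked, and still so for the second after the job is handed in, with the robot touching nothing.
Of stack1, stack2, stack3, stack4 only 3 to 4 are there at a start; the rules pass over those that are not, and their reading is None.
At some moment in a run one of stick may be knocked a few centimetres aside while the robot is not near it.
Once in a run the grip may slacken for a moment while it holds something.
It also fails if it takes over 192 s, if anything falls off the work surface, if the arm or the gripper's body presses on something with over 40 N, if the wrist force passes 120 N, or if a joint passes its speed limit or range.

## Working session

There is one attempt and no reset: what is moved stays moved. The work goes in short steps, Python scripts to look and compute and a shell command to move; the robot and the scene stay as the last step left them, time stands still between calls to the robot, and variables do not carry over. Pictures are saved under pics/ and viewed, at most 14 in all, crops included, and the job is handed in when it is done.

```bash
ls; mkdir -p pics
cat > h.py <<'E'
import numpy as np, cv2, json
from plant import r
def cap(n,save=None):
    c=r.capture(n)
    if save: cv2.imwrite('pics/'+save,c['frame'][:,:,::-1]); np.savez('pics/'+save[:-4],**{k:c[k] for k in c})
    return c
def pts(c):
    z=c['z_map'];v,u=np.mgrid[:z.shape[0],:z.shape[1]]
    P=np.stack([(u-c['cx'])/c['fx']*z,(v-c['cy'])/c['fy']*z,z,np.ones_like(z)],-1)@np.array(c['cam_to_world']).T
    return P[...,:3]
def ray(c,u,v,h):
    T=np.array(c['cam_to_world']);d=T[:3,:3]@[(u-c['cx'])/c['fx'],(v-c['cy'])/c['fy'],1];o=T[:3,3]
    return o+d*(h-o[2])/d[2]
def load(n): return dict(np.load('pics/'+n+'.npz'))
E
python3 - <<'E'
from h import *
for n in('scene','top'):
    c=cap(n,n+'0.png'); print(n,c['fx'],np.round(c['cam_to_world'],3).tolist())
s=r.get_state(); print(s,r.grip_depth)
E
```

```text
drive.py
pics
plant.py
scene 506.2195604972214 [[0.515, 0.552, -0.656, 1.492], [0.857, -0.336, 0.389, -0.512], [-0.006, -0.763, -0.647, 0.913], [0.0, 0.0, 0.0, 1.0]]
top 393.8306702570106 [[0.011, -0.992, 0.128, 0.484], [-1.0, -0.013, -0.012, 0.023], [0.014, -0.128, -0.992, 1.294], [0.0, 0.0, 0.0, 1.0]]
{'time_s': 0.1, 'joints': array([-4.98417233e+01,  2.05850847e+01,  6.37788403e-01, -1.79251993e-02,
       -7.01347514e+01, -1.65073831e+01]), 'qd': array([ 0.01838265,  0.03290423,  0.21545384,  0.02777525, -0.02240968,
       -0.01203888]), 'joint_torque': array([-1.54859819e-03, -5.84162307e+01,  2.93747646e+01,  7.01549158e+00,
        1.01509859e-02, -7.19236323e-05]), 'tcp_pos': array([ 0.27056684, -0.61787039,  0.19743178]), 'eef_rot': array([ 1.79916545e+02, -7.15788556e-03, -1.56355204e+02]), 'contact_force': array([-0.30325292, -0.48776905, -0.27933248]), 'moment': array([-0.02807119,  0.00562587,  0.01895761]), 'gripper_force': 0.0, 'gripper_width': 0.08777004012504389} 0.0188
```
View pics/scene0.png

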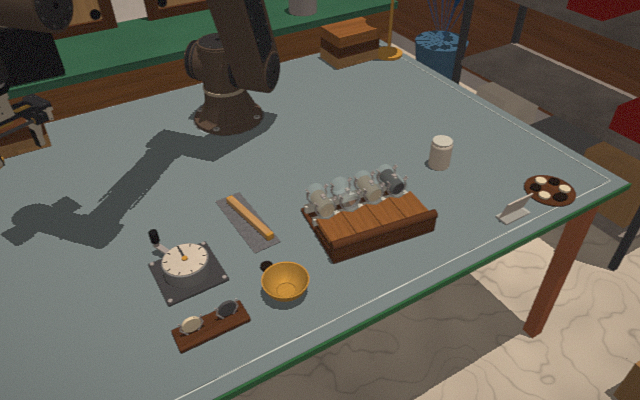

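View pics/top0.png

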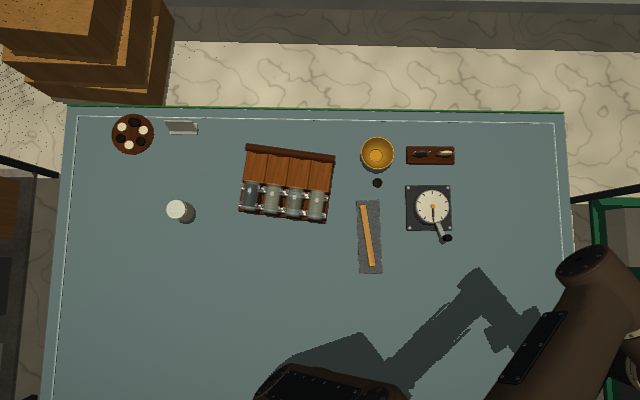

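The scene shows the rack (scene px ~345-405,190), the stick on its pad (250,217), the counter (185,262) with its knob (155,237), and the bowl and coin. In the top view these sit at: rack (285,190), stick (367,235), counter (432,207), knob (447,238). I'll zoom in on the sleeves next.

Run:
```python
from h import *
a=load('scene0')['frame'][150:270,240:450,::-1];b=load('top0')['frame'][135:280,230:465,::-1]
A=cv2.resize(a,(800,457),interpolation=3);cv2.imwrite('pics/cs.png',A)
B=cv2.resize(b,(800,494),interpolation=3);cv2.imwrite('pics/ct.png',B)
```

View pics/cs.png

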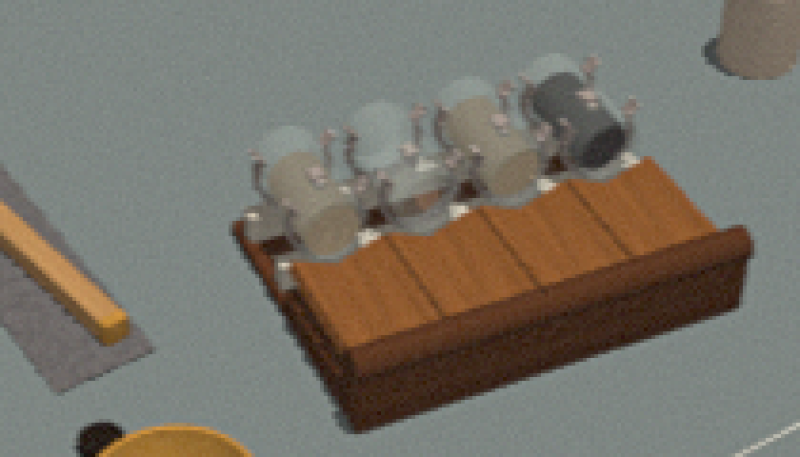

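View pics/ct.png

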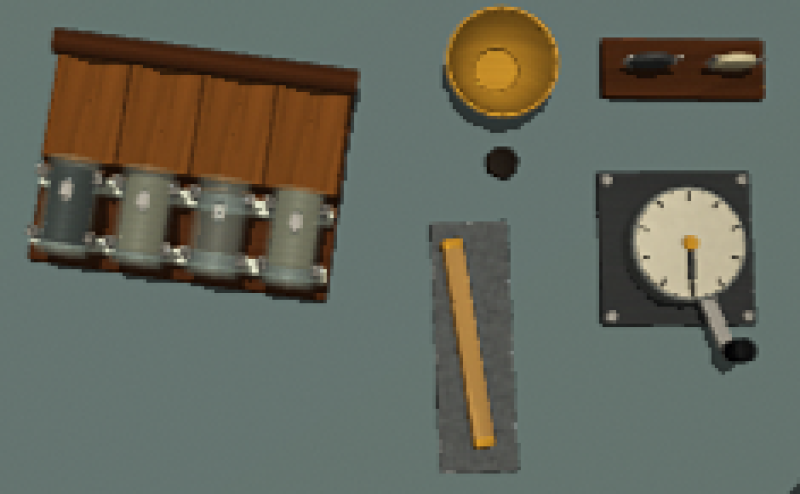

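Sleeve 1 (top px 317,205) and sleeve 3 (272,195) hold ivory stacks and sleeve 4 (250,195) holds a grey one. Sleeve 2 (295,203) is see-through and empty, so there are 3 stacks. Next I'll measure positions.

```bash
cat >> h.py <<'E'
def mask(c,what):
    h,s,v=[x.astype(int) for x in cv2.split(cv2.cvtColor(np.ascontiguousarray(c['frame']),cv2.COLOR_RGB2HSV))]
    if what=='stick': return (h>9)&(h<26)&(s>110)&(v>120)
    if what=='teak': return (h<18)&(s>110)&(v<190)
    if what=='dark': return (v<60)
def blob(m,box):
    k=np.zeros_like(m);u0,v0,u1,v1=box;k[v0:v1,u0:u1]=m[v0:v1,u0:u1]
    n,l,st,ce=cv2.connectedComponentsWithStats(k.astype(np.uint8)); i=1+np.argmax(st[1:,4]); return l==i
def rect(c,m,h):
    v,u=np.nonzero(m);w=np.array([ray(c,a,b,h)[:2] for a,b in zip(u,v)])
    (x,y),(a,b),t=cv2.minAreaRect((w*1000).astype(np.float32))
    if a<b: a,b,t=b,a,t+90
    return np.round([x,y,a,b,(t+90)%180-90],1)
E
python3 - <<'E'
from h import *
T=load('top0');S=load('scene0');PT=pts(T);PS=pts(S)
m=blob(mask(T,'stick'),(350,195,390,280));print('stick T',rect(T,m,.023),np.median(PT[m],0))
ms=blob(mask(S,'stick'),(215,190,278,245));print('stick S',rect(S,ms,.023),np.median(PS[ms],0))
def pad(c,b):
    f=c['frame'].astype(int);return blob((f.max(2)-f.min(2)<14)&(f.mean(2)<108)&(f.mean(2)>50)|mask(c,'stick'),b)
m=pad(T,(345,190,392,282));print('pad T',rect(T,m,.003),m.sum())
m=blob(mask(T,'teak'),(230,135,345,232));q=PT[m];print('teak n',m.sum(),np.percentile(q[:,2],[1,25,50,75,99]))
lip=m&(PT[...,2]>.058)&(PT[...,2]<.072);v,u=np.nonzero(lip);
print('rect at 0',rect(T,m,0.0),'wood w/ depth',cv2.minAreaRect((q[:,:2]*1000).astype(np.float32)))
l=lip&mask(T,'dark'); 
# tubes: points 80-92mm high
b=np.zeros_like(m);b[135:232,230:345]=1
t=b&(PT[...,2]>.075)&(PT[...,2]<.1);q=PT[t];print('high',len(q),cv2.minAreaRect((q[:,:2]*1000).astype(np.float32)),np.percentile(q[:,2],[5,50,95]))
bs=np.zeros_like(m);bs[155:265,295:445]=1
q=PS[bs&(PS[...,2]>.015)];print('S all rack',cv2.minAreaRect((q[:,:2]*1000).astype(np.float32)))
q=PT[b&(PT[...,2]>.015)];print('T all rack',cv2.minAreaRect((q[:,:2]*1000).astype(np.float32)))
# knob, dial
for n,c,P,bx in(('T',T,PT,(436,228,458,248)),('S',S,PS,(145,226,164,246))):
    m=blob(mask(c,'dark'),bx);v,u=np.nonzero(m);print('knob',n,u.mean(),v.mean(),m.sum(),P[m].mean(0),ray(c,u.mean(),v.mean(),.076))
for n,c,bx in(('T',T,(408,180,456,228)),('S',S,(155,238,215,282))):
    f=c['frame'].astype(int);m=blob((f.min(2)>130)&(f[...,0]>f[...,2]+8),bx);print('dial',n,rect(c,m,.05),m.sum())
E
```

```text
stick T [ 529.  -164.9  197.8   19.5    8.7] [ 0.52548197 -0.16424479  0.02214271]
stick S [ 539.5 -167.4  206.7   19.9    8.9] [ 0.54019719 -0.16573796  0.02126742]
pad T [ 526.8 -172.6  241.2   78.1    1.9] 1639
teak n 3375 [0.01458083 0.04034893 0.04543107 0.05171995 0.08636693]
rect at 0 [744.1  99.8 302.7 146.2  81.7] wood w/ depth ((647.6995849609375, 105.21121215820312), (287.20574951171875, 304.8768615722656), 82.73869323730469)
high 1755 ((634.5820922851562, 106.15263366699219), (269.0147705078125, 90.5819091796875), 82.58706665039062) [0.07662751 0.08410492 0.08983501]
S all rack ((930.0172729492188, -151.16839599609375), (346.648681640625, 1289.697021484375), 42.195499420166016)
T all rack ((649.1424560546875, 105.35804748535156), (290.18994140625, 306.5859680175781), 82.42852783203125)
knob T 443.5925925925926 237.2962962962963 108 [ 0.52366699 -0.40698456  0.03502178] [ 0.52236355 -0.39329496  0.076     ]
knob S 153.63963963963963 236.2972972972973 111 [ 0.53165272 -0.41157937  0.06329717] [ 0.54594849 -0.41309107  0.076     ]
dial T [ 624.  -369.6   99.5   99.4    0.7] 696
dial S [ 621.9 -379.9  121.6  102.    61.8] 1060
```

```bash
cat >> h.py <<'E'
def rk(P,o=(.6346,.1062),yaw=-7.5):
    a=np.radians(yaw);d=P[...,:2]-np.array(o);return np.stack([d[...,0]*np.cos(a)+d[...,1]*np.sin(a),-d[...,0]*np.sin(a)+d[...,1]*np.cos(a),P[...,2]],-1)*1000
E
python3 - <<'E'
from h import *
for n in('top0','scene0'):
    c=load(n);Q=rk(pts(c));x,y,z=Q[...,0],Q[...,1],Q[...,2];ok=(abs(x)<200)&(abs(y)<160)&(z>8)
    print(n)
    for y0 in(-105,-35,35,105):
        m=ok&(abs(x)<25)&(abs(y-y0)<22)&(z>70)&(z<92)
        if m.sum()<10: continue
        p=np.polyfit(y[m]-y0,z[m]+(0),2); yc=-p[1]/2/p[0]
        # fit circle radius 26 at height 62: least squares
        from scipy.optimize import least_squares
        s=least_squares(lambda q:np.hypot(y[m]-q[0]-q[2]*x[m],z[m]-q[1])-26,[y0,62,0],loss='soft_l1').x
        hi=ok&(abs(y-y0)<12)&(z>82)&(z<92)
        print(y0,m.sum(),'circle y,z,slope',np.round(s,3),'x ends',np.percentile(x[hi],[1,99]).round(1) if hi.sum() else '')
    lip=ok&(x>125)&(x<170)&(z>55); print('lip x,z',np.percentile(x[lip],[2,50,98]),np.percentile(z[lip],[50,98]),'y',np.percentile(y[lip],[1,99]),'slope',np.polyfit(y[lip],x[lip],1))
    for u,v in((306,195),(329,203)): pass
    np.set_printoptions(linewidth=200)
    f=c['frame'].astype(int)
    for y0 in(-105,-35,35,105):
        m=ok&(abs(y-y0)<9)&(z>60)&(abs(x)<60); b=np.digitize(x[m],np.arange(-50,51,10)); print(y0,[tuple(np.median(f[m][b==i],0).astype(int)) if (b==i).any() else None for i in range(1,11)])
E
```

```text
top0
-105 223 circle y,z,slope [-1.04896e+02  6.12510e+01  1.30000e-02] x ends [-44.1  44.9]
-35 222 circle y,z,slope [-3.4741e+01  6.1030e+01  5.0000e-03] x ends [-44.   43.6]
35 219 circle y,z,slope [3.6098e+01 6.1456e+01 1.2000e-02] x ends [-44.2  43.9]
105 227 circle y,z,slope [ 1.05754e+02  6.12720e+01 -2.10000e-02] x ends [-45.1  43.2]
lip x,z [143.80101489 153.69931879 166.2743087 ] [63.17859356 69.02522002] y [-140.53660722  142.64317179] slope [-2.74922958e-03  1.54206170e+02]
-105 [(np.int64(105), np.int64(109), np.int64(96)), (np.int64(121), np.int64(131), np.int64(119)), (np.int64(119), np.int64(119), np.int64(101)), (np.int64(122), np.int64(123), np.int64(103)), (np.int64(121), np.int64(122), np.int64(102)), (np.int64(119), np.int64(119), np.int64(99)), (np.int64(157), np.int64(154), np.int64(137)), (np.int64(119), np.int64(120), np.int64(100)), (np.int64(121), np.int64(122), np.int64(101)), (np.int64(134), np.int64(107), np.int64(68))]
-35 [(np.int64(107), np.int64(111), np.int64(98)), (np.int64(124), np.int64(134), np.int64(123)), (np.int64(107), np.int64(106), np.int6
[... 2916 characters left out ...]
7)), (np.int64(142), np.int64(134), np.int64(118)), (np.int64(146), np.int64(139), np.int64(128)), (np.int64(133), np.int64(130), np.int64(116)), (np.int64(126), np.int64(114), np.int64(95)), (np.int64(125), np.int64(121), np.int64(107))]
105 [(np.int64(141), np.int64(152), np.int64(146)), (np.int64(143), np.int64(153), np.int64(145)), (np.int64(141), np.int64(150), np.int64(143)), (np.int64(91), np.int64(92), np.int64(89)), (np.int64(89), np.int64(90), np.int64(87)), (np.int64(106), np.int64(105), np.int64(99)), (np.int64(138), np.int64(134), np.int64(126)), (np.int64(114), np.int64(114), np.int64(104)), (np.int64(77), np.int64(77), np.int64(73)), (np.int64(86), np.int64(86), np.int64(82))]
```

```bash
cat >> h.py <<'E'
from scipy.spatial.transform import Rotation as Ro
def go(x,y,z,yaw):
    s=r.get_state();R=Ro.from_euler('xyz',s['eef_rot'],degrees=True);G=Ro.from_euler('xyz',[180,0,yaw],degrees=True)
    d=R.inv().apply(np.array([x,y,z])-s['tcp_pos']);w=(R.inv()*G).as_rotvec(degrees=True)
    print('rows',np.round(d,4).tolist(),np.round(w,2).tolist(),'dist',np.linalg.norm(d).round(3))
def rkw(x,y,o=(.6353,.1063),yaw=-7.5):
    a=np.radians(yaw);return o[0]+(x*np.cos(a)-y*np.sin(a))/1000,o[1]+(x*np.sin(a)+y*np.cos(a))/1000
E
python3 -c "
from h import *
go(.4796,-.1726,.13,-171.3)"
```

```text
rows [-0.3701, 0.324, 0.0679] [0.08, -0.02, 14.94] dist 0.496
```

```bash
python3 drive.py '[[-0.37,0.324,0.068,0,0,15],[-0.37,0.324,0.068,0,0,15],[-0.37,0.324,0.068,0,0,15],[-0.37,0.324,0.068,0,0,15],[-0.37,0.324,0.068,0,0,15],[-0.37,0.324,0.068,0,0,15],[-0.37,0.324,0.068,0,0,15],[-0.37,0.324,0.068,0,0,15],[-0.37,0.324,0.068,0,0,15],[-0.37,0.324,0.068,0,0,15],[-0.37,0.324,0.068,0,0,15],[-0.37,0.324,0.068,0,0,15]]' 0.05
python3 - <<'E'
from h import *
c=cap('top','top1.png');m=blob(mask(c,'stick'),(340,185,400,290));print(rect(c,m,.023),m.sum())
S=cap('scene','scene1.png');m=blob(mask(S,'stick'),(205,180,290,255));print('S',rect(S,m,.023),m.sum())
go(.4796,-.1726,.0055,-171.3)
E
```

```text
time_s: 1.1
tcp_pos: [0.48, -0.1709, 0.13]
eef_rot: [180.0, 0.0, -171.3]
contact_force: [0.7, -0.5, 0.1]
gripper_width: 0.05
gripper_force: 0.0
[ 586.6 -155.5   81.    18.9    8.6] 149
S [ 565.4 -163.1  148.3   19.9    8.7] 288
rows [0.0022, -0.0034, 0.1239] [0.03, -0.03, 0.24] dist 0.124
```

```bash
python3 drive.py '[[0.001,-0.001,0.04,0,0,0],[0.001,-0.001,0.08,0,0,0],[0.001,-0.001,0.1,0,0,0],[0.001,-0.001,0.115,0,0,0],[0.001,-0.001,0.122,0,0,0],[0.001,-0.001,0.1235,0,0,0],[0.001,-0.001,0.1235,0,0,0]]' 0.05; python3 drive.py '[[0,0,0,0,0,0],[0,0,0,0,0,0],[0,0,0,0,0,0],[0,0,0,0,0,0],[0,0,0,0,0,0],[0,0,0,0,0,0]]' 0.0 45
```

```text
time_s: 1.78
tcp_pos: [0.4789, -0.1745, 0.0068]
eef_rot: [-180.0, -0.0, -171.4]
contact_force: [-0.4, -0.1, 0.6]
gripper_width: 0.0503
gripper_force: 0.0
time_s: 2.28
tcp_pos: [0.479, -0.1742, 0.0071]
eef_rot: [-180.0, 0.0, -171.3]
contact_force: [-0.2, -0.6, 0.2]
gripper_width: 0.0152
gripper_force: 0.0
```

```bash
python3 drive.py '[[0,0,0,0,0,0],[0,0,0,0,0,0],[0,0,0,0,0,0]]'
python3 - <<'E'
from h import *
c=cap('top','top2.png');m=blob(mask(c,'stick'),(320,185,420,300));print(rect(c,m,.023),m.sum())
S=cap('scene','scene2.png');m=blob(mask(S,'stick'),(195,170,300,265));print('S',rect(S,m,.023),m.sum())
cv2.imwrite('pics/c2.png',cv2.resize(S['frame'][130:280,150:330,::-1],(720,600),interpolation=3))
E
```

```text
time_s: 2.53
tcp_pos: [0.4788, -0.1742, 0.0067]
eef_rot: [180.0, -0.0, -171.3]
contact_force: [0.4, -0.5, -0.9]
gripper_width: 0.0014
gripper_force: 0.0
[ 583.5 -156.    87.4   18.9    8.6] 160
S [ 571.4 -162.3  139.6   19.6    9. ] 267
```

View pics/c2.png

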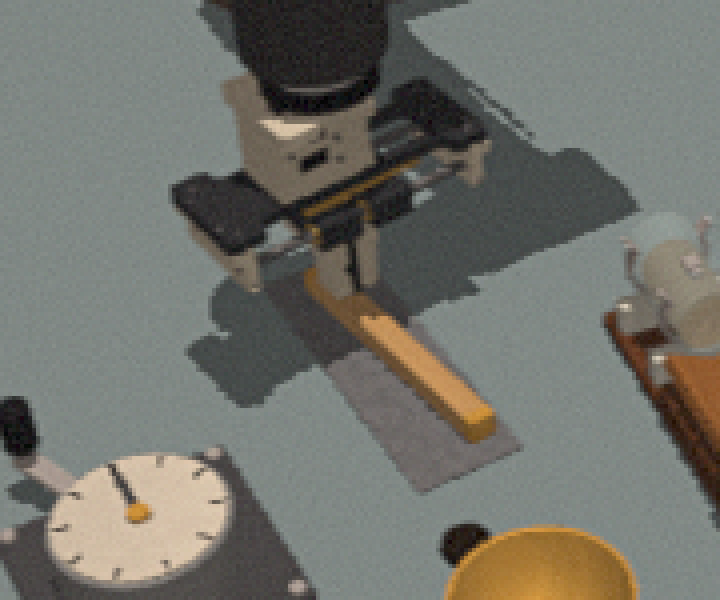

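The picture shows the fingers shut with nothing between them at (345,290), apparently beside or above the stick, which hasn't moved. I'll compare the tip's ray with the TCP.

Run:
```python
from h import *
S=load('scene2');T=load('top2');P=pts(S)
for u,v in((236.5,203),(236,204.5)):
    for h in(.007,.023): print(u,v,h,ray(S,u,v,h).round(4))
print('depth tip',[ (v,P[v,236].round(3).tolist()) for v in range(190,214,2)])
for n in('scene0','scene2'):
    c=load(n);m=blob(mask(c,'stick'),(195,170,300,265));Q=pts(c)[m];print(n,np.percentile(Q[:,2],[2,25,50,75,98]).round(4), m.sum())
print(r.get_state()['joints'])
```

```text
236.5 203 0.007 [ 0.4572 -0.1696  0.007 ]
236.5 203 0.023 [ 0.4754 -0.1756  0.023 ]
236 204.5 0.007 [ 0.4623 -0.1733  0.007 ]
236 204.5 0.023 [ 0.4805 -0.1793  0.023 ]
depth tip [(190, [0.521, -0.187, 0.104]), (192, [0.489, -0.177, 0.071]), (194, [0.495, -0.18, 0.07]), (196, [0.489, -0.179, 0.058]), (198, [0.491, -0.18, 0.054]), (200, [0.497, -0.183, 0.052]), (202, [0.493, -0.182, 0.042]), (204, [0.476, -0.178, 0.021]), (206, [0.483, -0.181, 0.02]), (208, [0.488, -0.183, 0.018]), (210, [0.487, -0.184, 0.01]), (212, [0.482, -0.183, -0.001])]
scene0 [0.0027 0.0199 0.0213 0.0225 0.025 ] 386
scene2 [0.0026 0.0197 0.0214 0.0225 0.0255] 267
[ 2.12047115e+00  1.73905849e+01 -3.35209077e+01  1.54076137e-03
 -3.90945742e+01 -8.34676892e+01]
```

```bash
python3 drive.py '[[0,0,-0.04,0,0,0],[0,0,-0.08,0,0,0],[0,0,-0.08,0,0,0],[0,0,-0.08,0,0,0]]'
python3 - <<'E'
from h import *
S=cap('scene','scene3.png');P=pts(S);s=r.get_state();p=s['tcp_pos']
m=(abs(P[...,0]-p[0])<.04)&(abs(P[...,1]-p[1])<.03)&(P[...,2]>.045)&(P[...,2]<.2)
print(p,np.percentile(P[m][:,2],[0,1,2,5,10,50]))
T=np.linalg.inv(S['cam_to_world']);q=T@[*p,1];print('tcp px',q[0]/q[2]*S['fx']+S['cx'],q[1]/q[2]*S['fy']+S['cy'])
cv2.imwrite('pics/c3.png',cv2.resize(S['frame'][110:260,150:330,::-1],(720,600),interpolation=3))
E
```

```text
time_s: 2.97
tcp_pos: [0.4808, -0.1742, 0.0892]
eef_rot: [-180.0, 0.3, -171.3]
contact_force: [-0.4, -0.3, -0.7]
gripper_width: 0.0005
gripper_force: 0.0
[ 0.47929657 -0.17408856  0.08757812] [0.11533183 0.11729228 0.11844143 0.12200076 0.12439028 0.14954443]
tcp px 234.84960239344204 184.91187142671342
```

View pics/c3.png

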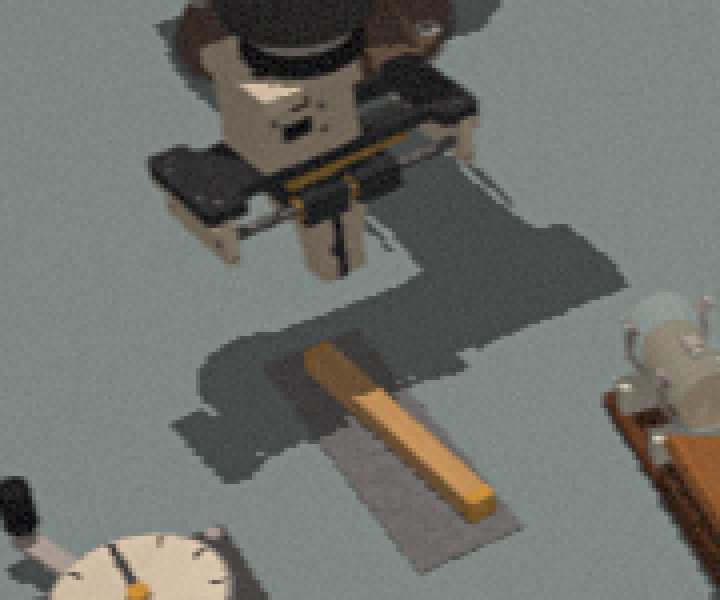

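The shut tip sits at (234,179.5), while the reported TCP projects to (234.8,185). So the real tips are about 27 mm higher than reported. I'll descend further in small steps and watch the force.

```bash
python3 drive.py '[[0.001,0,0.03,0,0,0],[0.001,0,0.06,0,0,0],[0.001,0,0.08,0,0,0],[0.001,0,0.09,0,0,0],[0.001,0,0.095,0,0,0],[0.001,0,0.095,0,0,0]]' 0.05; python3 drive.py '[[0,0,0.001,0,0,0],[0,0,0.002,0,0,0],[0,0,0.003,0,0,0],[0,0,0.004,0,0,0],[0,0,0.004,0,0,0]]'; python3 drive.py '[[0,0,0.001,0,0,0],[0,0,0.002,0,0,0],[0,0,0.003,0,0,0],[0,0,0.003,0,0,0]]'
```

```text
time_s: 3.52
tcp_pos: [0.4769, -0.1744, -0.0095]
eef_rot: [180.0, -0.2, -171.3]
contact_force: [-0.2, 0.6, -0.5]
gripper_width: 0.0345
gripper_force: 0.0
time_s: 3.93
tcp_pos: [0.4782, -0.1743, -0.0118]
eef_rot: [-180.0, 0.1, -171.3]
contact_force: [0.0, -0.5, 0.6]
gripper_width: 0.0499
gripper_force: 0.0
time_s: 4.27
tcp_pos: [0.4777, -0.1743, -0.0154]
eef_rot: [180.0, -0.0, -171.3]
contact_force: [0.4, 0.7, -0.5]
gripper_width: 0.0499
gripper_force: 0.0
```

Run:
```python
from h import *
S=cap('scene','scene4.png');P=pts(S);p=r.get_state()['tcp_pos']
T=np.linalg.inv(S['cam_to_world']);q=T@[*p,1];print('tcp px',q[0]/q[2]*S['fx']+S['cx'],q[1]/q[2]*S['fy']+S['cy'])
cv2.imwrite('pics/c4.png',cv2.resize(S['frame'][150:250,180:300,::-1],(720,600),interpolation=3))
```

```text
tcp px 238.83878399558301 213.88175843768485
```

View pics/c4.png

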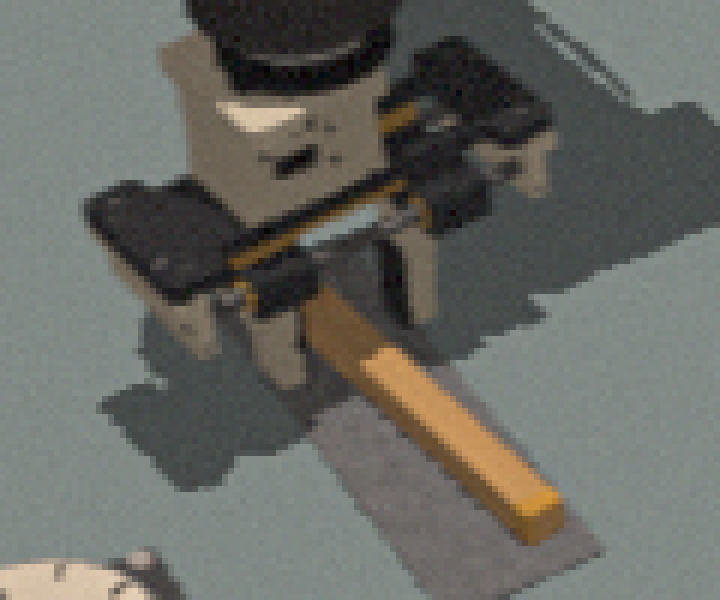

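The fingers now straddle the stick (left tip at crop 290,388; right tip at 420,320). I'll go a little lower, watching the force.

```bash
python3 drive.py '[[0,0,0.001,0,0,0],[0,0,0.002,0,0,0],[0,0,0.003,0,0,0],[0,0,0.003,0,0,0]]';python3 drive.py '[[0,0,0.001,0,0,0],[0,0,0.002,0,0,0],[0,0,0.002,0,0,0]]';  python3 -c "
from h import *
S=load('scene4')
for h in (.005,.01,.015,.02): print(ray(S,228.3,214.7,h))"
```

```text
time_s: 4.65
tcp_pos: [0.4777, -0.1743, -0.0185]
eef_rot: [180.0, -0.0, -171.4]
contact_force: [0.4, -0.0, -0.2]
gripper_width: 0.0502
gripper_force: 0.0
time_s: 4.9
tcp_pos: [0.4778, -0.1743, -0.0204]
eef_rot: [180.0, -0.0, -171.4]
contact_force: [-0.3, 0.1, 0.3]
gripper_width: 0.0502
gripper_force: 0.0
[ 0.48824438 -0.20743217  0.005     ]
[ 0.4937686  -0.20911185  0.01      ]
[ 0.49929282 -0.21079153  0.015     ]
[ 0.50481705 -0.21247121  0.02      ]
```

```bash
python3 drive.py '[[0,0,0,0,0,0],[0,0,0,0,0,0],[0,0,0,0,0,0],[0,0,0,0,0,0],[0,0,0,0,0,0],[0,0,0,0,0,0],[0,0,0,0,0,0]]' 0.0 45; python3 drive.py '[[0,0,-0.02,0,0,0],[0,0,-0.05,0,0,0],[0,0,-0.085,0,0,0],[0,0,-0.12,0,0,0],[0,0,-0.14,0,0,0],[0,0,-0.14,0,0,0],[0,0,-0.14,0,0,0]]';python3 - <<'E'
from h import *
S=cap('scene','scene5.png');T=cap('top','top5.png');P=pts(S);p=r.get_state()['tcp_pos'];print(p)
m=blob(mask(S,'stick'),(180,110,330,265));Q=P[m];print(m.sum(),np.percentile(Q[:,2],[2,50,75,98]).round(4))
m=blob(mask(T,'stick'),(330,150,420,300));Q=pts(T)[m];h=np.median(Q[:,2]);print('T',m.sum(),h,rect(T,m,h))
q=Q;print('slope z vs x',np.polyfit(q[:,0],q[:,2],1))
cv2.imwrite('pics/c5.png',cv2.resize(S['frame'][90:240,180:360,::-1],(720,600),interpolation=3))
E
```

```text
time_s: 5.48
tcp_pos: [0.4779, -0.1743, -0.0202]
eef_rot: [-180.0, 0.0, -171.3]
contact_force: [-0.4, -0.9, 0.0]
gripper_width: 0.0195
gripper_force: 45.0
time_s: 6.07
tcp_pos: [0.4785, -0.1742, 0.1209]
eef_rot: [-180.0, 0.2, -171.4]
contact_force: [-0.7, 0.5, -1.3]
gripper_width: 0.0194
gripper_force: 45.0
[ 0.47695851 -0.17419959  0.11879894]
284 [0.0005 0.1623 0.1635 0.1655]
T 510 0.014377545355272803 [ 781.2 -200.5  107.4   61.1  -89.2]
slope z vs x [-2.98576895  2.36160682]
```

View pics/c5.png

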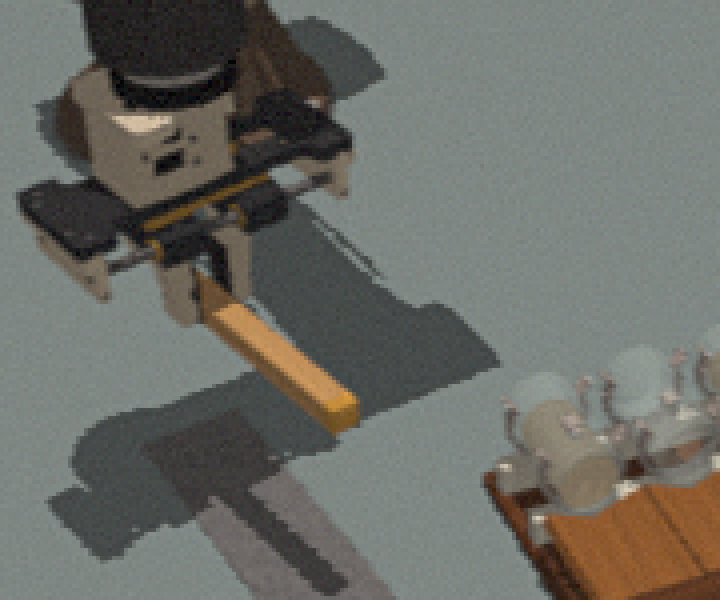

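```bash
cat >> h.py <<'E'
def stickpose(c,box,h,p,yaw):
    m=blob(mask(c,'stick'),box);v,u=np.nonzero(m);w=np.array([ray(c,a,b,h)[:2] for a,b in zip(u,v)]);a=np.radians(yaw)
    d=(w-p[:2])*1000;f=d@[np.cos(a),np.sin(a)];l=d@[-np.sin(a),np.cos(a)]
    k=(f>30)&(abs(l)<25);q=np.polyfit(f[k],l[k],1)
    print('n',k.sum(),'front',np.percentile(f[k],99.5).round(1),'lat at 0/tip',q[1].round(1),np.polyval(q,150).round(1),'ang',np.degrees(q[0]).round(2),'depth',np.median(pts(c)[m][:,2]).round(4),'wid',np.percentile(l[k]-np.polyval(q,f[k]),[2,98]).round(1))
E
python3 - <<'E'
from h import *
p=r.get_state()['tcp_pos']
stickpose(load('top5'),(345,175,400,300),p[2]+.0433,p,8.65)
stickpose(load('scene5'),(225,150,275,200),p[2]+.0433,p,8.65)
go(*rkw(-45-152-45,-105),.119,172.5)
print(rkw(-45-152-45,-105),r.get_state()['joints'])
E
```

```text
n 201 front 150.7 lat at 0/tip -0.6 2.1 ang 1.02 depth 0.1619 wid [-9.   9.1]
n 277 front 166.5 lat at 0/tip -3.3 -1.7 ang 0.58 depth 0.1623 wid [-9.4  9.7]
rows [0.063, 0.2199, 0.0] [0.03, -0.08, 16.13] dist 0.229
(np.float64(0.38166509336443244), np.float64(0.033785628073002394)) [ 2.10365637e+00  8.85367380e+00 -2.64612432e+01 -3.62216394e-02
 -5.47657531e+01 -8.34553676e+01]
```

```bash
python3 -c "
from h import *
go(*rkw(-212,-105),.119,172.5)"
```

```text
rows [0.0342, 0.2116, -0.0] [0.03, -0.08, 16.13] dist 0.214
```

```bash
python3 drive.py '[[0.034,0.03,0,0,0,4],[0.034,0.07,0,0,0,9],[0.034,0.11,0,0,0,13],[0.034,0.15,0,0,0,16.1],[0.034,0.19,0,0,0,16.1],[0.034,0.2116,0,0,0,16.1],[0.034,0.2116,0,0,0,16.1],[0.034,0.2116,0,0,0,16.1],[0.034,0.2116,0,0,0,16.1]]'
cat > look.py <<'E'
from h import *
import sys
n,y0=sys.argv[1],float(sys.argv[2]);T=cap('top',n+'.png');s=r.get_state();p=s['tcp_pos'];print(p,s['eef_rot'][2])
a=np.radians(-7.5);u=np.linalg.inv(T['cam_to_world'])@[p[0]+.12*np.cos(a),p[1]+.12*np.sin(a),p[2]+.043,1]
u,v=int(u[0]/u[2]*T['fx']+T['cx']),int(u[1]/u[2]*T['fy']+T['cy'])
stickpose(T,(u-22,v-10,u+22,v+60),p[2]+.0433,p,-7.5)
q=rk(p,(.6353,.1063));print('tcp in rack',q.round(1)); go(*rkw(-212,y0),.0285,172.5)
E
python3 look.py t6 -105
```

```text
time_s: 6.92
tcp_pos: [0.4117, 0.0294, 0.1188]
eef_rot: [-179.9, -0.1, 172.6]
contact_force: [0.1, -0.2, -0.7]
gripper_width: 0.0196
gripper_force: 45.0
[0.41190718 0.02900473 0.1189161 ] 172.53068644989335
n 246 front 149.3 lat at 0/tip 0.3 1.8 ang 0.57 depth 0.1608 wid [-8.8  8.9]
tcp in rack [-211.4 -105.8  118.9]
rows [0.0005, 0.0009, 0.0904] [-0.07, -0.09, 0.03] dist 0.09
```

```bash
python3 drive.py '[[0,0,0.03,0,0,0],[0,0,0.06,0,0,0],[0,0,0.08,0,0,0],[0,0,0.09,0,0,0],[0,0,0.09,0,0,0],[0,0,0.09,0,0,0]]'; python3 look.py t7 -105
python3 - <<'E'
from h import *
S=cap('scene','s7.png');m=blob(mask(S,'stick')&(pts(S)[...,2]>.045),(250,120,345,215));print(m.sum(),np.percentile(pts(S)[m][:,2],[5,50,95]),np.percentile(rk(pts(S)[m]),[2,98],axis=0))
E
```

```text
time_s: 7.47
tcp_pos: [0.4121, 0.0285, 0.0293]
eef_rot: [-179.9, -0.1, 172.5]
contact_force: [0.1, 0.0, -0.4]
gripper_width: 0.0191
gripper_force: 45.0
[0.41274616 0.02903695 0.02997872] 172.4812633719059
n 211 front 150.2 lat at 0/tip 0.0 0.5 ang 0.19 depth 0.0715 wid [-8.9  8.7]
tcp in rack [-210.6 -105.7   30. ]
rows [0.0014, 0.0007, 0.0015] [-0.03, -0.01, -0.02] dist 0.002
196 [0.06818465 0.0711274  0.07584071] [[-182.94401447 -116.84737927   67.94402874]
 [ -40.24669028  -97.63621992   85.25702486]]
```

```bash
python3 drive.py '[[-0.01,0,0,0,0,0],[-0.02,0,0,0,0,0],[-0.026,0,0,0,0,0],[-0.032,0,0,0,0,0],[-0.038,0,0,0,0,0],[-0.044,0,0,0,0,0],[-0.05,0,0,0,0,0],[-0.055,0,0,0,0,0],[-0.06,0,0,0,0,0]]'; python3 look.py t8 -105
```

```text
time_s: 8.32
tcp_pos: [0.4682, 0.0208, 0.0285]
eef_rot: [-179.9, -0.4, 172.5]
contact_force: [-12.3, 3.7, 3.3]
gripper_width: 0.0195
gripper_force: 45.1
[0.4696052  0.02102935 0.02868287] 172.51119898401217
n 75 front 106.4 lat at 0/tip -0.1 2.0 ang 0.81 depth 0.0719 wid [-8.6  8.8]
tcp in rack [-153.1 -106.2   28.7]
rows [0.0589, 0.0012, 0.0005] [-0.13, -0.33, 0.01] dist 0.059
```

```bash
python3 drive.py '[[-0.006,0,0,0,0,0],[-0.012,0,0,0,0,0],[-0.018,0,0,0,0,0],[-0.024,0,0,0,0,0],[-0.03,0,0,0,0,0],[-0.036,0,0,0,0,0],[-0.042,0,0,0,0,0],[-0.048,0,0,0,0,0],[-0.053,0,0,0,0,0],[-0.058,0,0,0,0,0],[-0.06,0,0,0,0,0],[-0.06,0,0,0,0,0]]'; python3 look.py t9 -105;  python3 - <<'E'
from h import *
S=cap('scene','s9.png')
cv2.imwrite('pics/c9.png',cv2.resize(S['frame'][140:265,260:440,::-1],(792,550),interpolation=3))
E
```

```text
time_s: 9.37
tcp_pos: [0.5321, 0.0141, 0.0297]
eef_rot: [180.0, 0.0, 172.5]
contact_force: [0.1, 1.0, -0.1]
gripper_width: 0.0195
gripper_force: 45.0
[0.53177216 0.01416215 0.02974358] 172.54547872748466
n 71 front 156.3 lat at 0/tip 35.7 -3.3 ang -14.91 depth 0.0513 wid [-23.1  26.1]
tcp in rack [ -90.6 -104.9   29.7]
rows [0.1214, -0.0, 0.0012] [0.01, 0.02, 0.05] dist 0.121
```

View pics/c9.png

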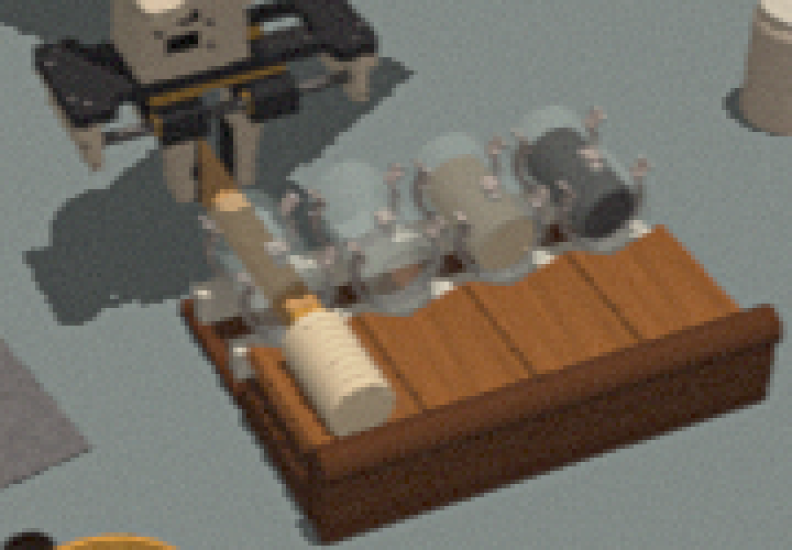

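Stack 1 lies in its groove (crop 340,370), clear of its sleeve, with the stick tip behind it at (300,305). I'll retract and shift 140 mm to sleeve 3.

```bash
python3 drive.py '[[0.03,0,0,0,0,0],[0.06,0,0,0,0,0],[0.09,0,0,0,0,0],[0.115,0,0,0,0,0],[0.122,0,0,0,0,0],[0.122,0,0,0,0,0],[0.122,0.03,0,0,0,0],[0.122,0.065,0,0,0,0],[0.122,0.1,0,0,0,0],[0.122,0.13,0,0,0,0],[0.122,0.14,0,0,0,0],[0.122,0.14,0,0,0,0]]'; python3 drive.py '[[0,0,0,0,0,0],[0,0,0,0,0,0]]'; python3 look.py t10 35
```

```text
time_s: 10.47
tcp_pos: [0.4304, 0.1719, 0.0299]
eef_rot: [179.9, 0.1, 172.7]
contact_force: [-0.3, -0.2, -1.0]
gripper_width: 0.0198
gripper_force: 45.0
time_s: 10.63
tcp_pos: [0.4285, 0.1681, 0.0295]
eef_rot: [-180.0, -0.0, 172.5]
contact_force: [0.4, -0.5, -0.6]
gripper_width: 0.0195
gripper_force: 45.0
[0.42847484 0.16788335 0.02959378] 172.5048430835575
n 224 front 150.8 lat at 0/tip -0.3 1.1 ang 0.53 depth 0.072 wid [-8.8  8.8]
tcp in rack [-213.1   34.1   29.6]
rows [-0.0011, 0.0009, 0.0011] [-0.02, -0.02, 0.0] dist 0.002
```

Aligned (tip y ≈ 35.2, x ≈ -62). Pushing 121 mm in two parts.

```bash
python3 drive.py '[[-0.01,0,0,0,0,0],[-0.02,0,0,0,0,0],[-0.026,0,0,0,0,0],[-0.032,0,0,0,0,0],[-0.038,0,0,0,0,0],[-0.044,0,0,0,0,0],[-0.05,0,0,0,0,0],[-0.055,0,0,0,0,0],[-0.06,0,0,0,0,0]]'; python3 look.py t11 35; python3 drive.py '[[-0.006,0,0,0,0,0],[-0.012,0,0,0,0,0],[-0.018,0,0,0,0,0],[-0.024,0,0,0,0,0],[-0.03,0,0,0,0,0],[-0.036,0,0,0,0,0],[-0.042,0,0,0,0,0],[-0.048,0,0,0,0,0],[-0.053,0,0,0,0,0],[-0.058,0,0,0,0,0],[-0.061,0,0,0,0,0],[-0.061,0,0,0,0,0]]'; python3 look.py t12 35;  python3 - <<'E'
from h import *
S=cap('scene','s12.png')
cv2.imwrite('pics/c12.png',cv2.resize(S['frame'][140:265,260:440,::-1],(792,550),interpolation=3))
E
```

```text
time_s: 11.43
tcp_pos: [0.4856, 0.1595, 0.0286]
eef_rot: [-179.8, -0.3, 172.5]
contact_force: [-12.3, 4.0, 2.8]
gripper_width: 0.0195
gripper_force: 45.0
[0.48689223 0.15978765 0.02880131] 172.4874313299985
n 117 front 106.2 lat at 0/tip -1.9 2.2 ang 1.57 depth 0.0719 wid [-8.5  9.1]
tcp in rack [-154.1   33.7   28.8]
rows [0.0579, 0.0013, 0.0005] [-0.12, -0.22, -0.01] dist 0.058
time_s: 12.48
tcp_pos: [0.5494, 0.1531, 0.0298]
eef_rot: [180.0, 0.0, 172.5]
contact_force: [-0.5, -0.1, -0.3]
gripper_width: 0.0197
gripper_force: 45.0
[0.5490622  0.15314619 0.0297732 ] 172.54374167644878Traceback (most recent call last):
  File "look.py", line 6, in <module>
    stickpose(T,(u-22,v-10,u+22,v+60),p[2]+.0433,p,-7.5)
    ~~~~~~~~~^^^^^^^^^^^^^^^^^^^^^^^^^^^^^^^^^^^^^^^^^^^
  File "h.py", line 40, in stickpose
    k=(f>30)&(abs(l)<25);q=np.polyfit(f[k],l[k],1)
                           ~~~~~~~~~~^^^^^^^^^^^^^
    raise TypeError("expected non-empty vector for x")
TypeError: expected non-empty vector for x
```

View pics/c12.png

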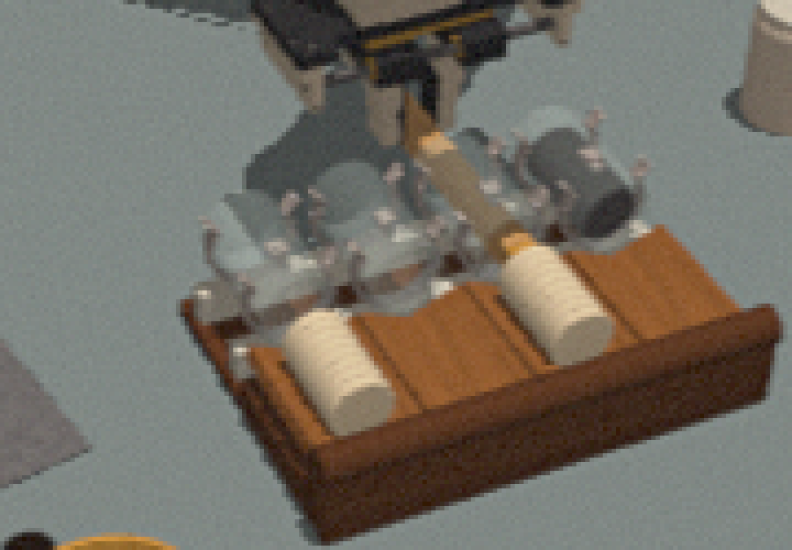

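Stacks 1 (340,370) and 3 (555,300) both lie in their grooves, and sleeve 2 is empty. Now sleeve 4.

```bash
python3 drive.py '[[0.03,0,0,0,0,0],[0.06,0,0,0,0,0],[0.09,0,0,0,0,0],[0.115,0,0,0,0,0],[0.122,0,0,0,0,0],[0.122,0,0,0,0,0],[0.122,0.03,0,0,0,0],[0.122,0.055,0,0,0,0],[0.122,0.07,0,0,0,0],[0.122,0.07,0,0,0,0],[0.122,0.07,0,0,0,0]]'; python3 look.py t13 105
```

```text
time_s: 13.5
tcp_pos: [0.4371, 0.2389, 0.0295]
eef_rot: [-180.0, -0.0, 172.6]
contact_force: [-0.7, 0.1, -1.1]
gripper_width: 0.0197
gripper_force: 45.0
[0.43667232 0.23804417 0.02938309] 172.56338363793213
n 229 front 150.9 lat at 0/tip 0.9 1.7 ang 0.31 depth 0.0719 wid [-9.1  8.6]
tcp in rack [-214.1  104.7   29.4]
rows [-0.0021, 0.0003, 0.0009] [-0.04, -0.03, 0.06] dist 0.002
```

```bash
python3 drive.py '[[-0.01,-0.001,0,0,0,0],[-0.02,-0.001,0,0,0,0],[-0.026,-0.001,0,0,0,0],[-0.032,-0.001,0,0,0,0],[-0.038,-0.001,0,0,0,0],[-0.044,-0.001,0,0,0,0],[-0.05,-0.001,0,0,0,0],[-0.055,-0.001,0,0,0,0],[-0.06,-0.001,0,0,0,0]]'; python3 look.py t14 105; python3 drive.py '[[-0.006,0,0,0,0,0],[-0.012,0,0,0,0,0],[-0.018,0,0,0,0,0],[-0.024,0,0,0,0,0],[-0.03,0,0,0,0,0],[-0.036,0,0,0,0,0],[-0.042,0,0,0,0,0],[-0.048,0,0,0,0,0],[-0.053,0,0,0,0,0],[-0.058,0,0,0,0,0],[-0.062,0,0,0,0,0],[-0.062,0,0,0,0,0]]'
python3 - <<'E'
from h import *
S=cap('scene','s15.png');Q=rk(pts(S),(.6353,.1063));f=S['frame'].astype(int);print(rk(r.get_state()['tcp_pos']))
for n in ('s15',):
  for y0 in(-105,35,105):
    m=(abs(Q[...,1]-y0)<8)&(Q[...,2]>72)&(Q[...,0]>40)&(Q[...,0]<160);print(y0,m.sum(),np.percentile(Q[m][:,0],[1,5,50,95,99]).round(1),np.median(Q[m][:,2]))
cv2.imwrite('pics/c15.png',cv2.resize(S['frame'][140:265,260:440,::-1],(792,550),interpolation=3))
E
```

```text
time_s: 14.3
tcp_pos: [0.4938, 0.228, 0.0287]
eef_rot: [-179.8, -0.3, 172.5]
contact_force: [-11.9, 3.8, 0.9]
gripper_width: 0.02
gripper_force: 45.0
[0.49510983 0.2282947  0.02889026] 172.48580682832744
n 124 front 106.5 lat at 0/tip 0.6 -0.3 ang -0.35 depth 0.0718 wid [-8.7  8.6]
tcp in rack [-154.9  102.7   28.9]
rows [0.0571, 0.0023, 0.0006] [-0.12, -0.19, -0.01] dist 0.057
time_s: 15.35
tcp_pos: [0.5585, 0.2215, 0.0298]
eef_rot: [180.0, 0.0, 172.5]
contact_force: [-0.2, -0.3, -0.1]
gripper_width: 0.0198
gripper_force: 45.0
[-90.86611606 104.38333168  29.78920368]
-105 140 [ 42.7  44.4  99.3 132.8 134.1] 76.99117916077164
35 125 [ 41.2  44.1  94.9 130.8 133.1] 76.78240635523915
105 125 [ 41.   42.9  94.8 130.2 132.7] 76.53165255315986
```

View pics/c15.png

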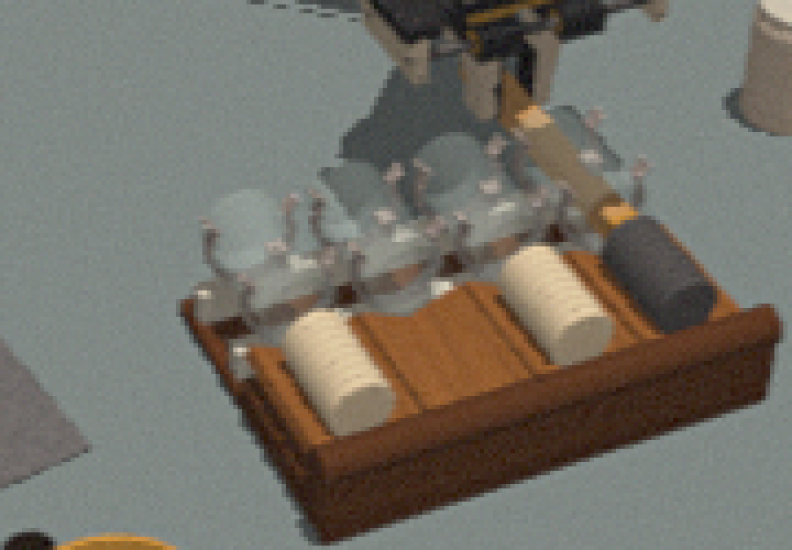

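All three stacks lie fully in their grooves (ends about x 60–130 in the rack frame). I'll retract, lift and carry the stick to the pad.

```bash
python3 drive.py '[[0.03,0,0,0,0,0],[0.06,0,0,0,0,0],[0.09,0,0,0,0,0],[0.115,0,0,0,0,0],[0.122,0,0,0,0,0],[0.122,0,0,0,0,0],[0.122,0,-0.03,0,0,0],[0.122,0,-0.065,0,0,0],[0.122,0,-0.09,0,0,0],[0.122,0,-0.09,0,0,0],[0.122,0,-0.09,0,0,0]]'; python3 -c "
from h import *
print(r.get_state()['gripper_width']);go(.476,-.1738,.11,-178)"
```

```text
time_s: 16.32
tcp_pos: [0.4382, 0.2385, 0.1215]
eef_rot: [179.8, 0.1, 172.5]
contact_force: [0.3, -0.2, -1.5]
gripper_width: 0.0196
gripper_force: 45.0
0.019643093334028486
rows [-0.091, -0.4039, 0.0102] [0.2, 0.16, -9.46] dist 0.414
```

```bash
python3 drive.py '[[0,-0.03,0,0,0,-1],[-0.01,-0.065,0,0,0,-2],[-0.02,-0.1,0,0,0,-3],[-0.03,-0.14,0,0,0,-4],[-0.04,-0.18,0,0,0,-5],[-0.05,-0.22,0,0,0,-6],[-0.06,-0.26,0,0,0,-7],[-0.07,-0.3,0,0,0,-8],[-0.08,-0.335,0,0,0,-9],[-0.09,-0.37,0.005,0,0,-9.5],[-0.091,-0.39,0.01,0,0,-9.5],[-0.091,-0.404,0.01,0,0,-9.5]]';python3 drive.py '[[0,0,0,0,0,0],[0,0,0,0,0,0],[0,0,0,0,0,0]]'
cat > look2.py <<'E'
from h import *
T=cap('top','p%d.png'%(r.get_state()['time_s']*10));p=r.get_state()['tcp_pos'];print(p)
stickpose(T,(345,175,400,300),p[2]+.0433,p,2)
go(.476,-.1738,-.0195,-178)
E
python3 look2.py
```

```text
time_s: 17.32
tcp_pos: [0.4731, -0.1776, 0.1072]
eef_rot: [180.0, -0.2, -178.1]
contact_force: [-0.2, 0.3, -1.1]
gripper_width: 0.02
gripper_force: 45.0
time_s: 17.57
tcp_pos: [0.4742, -0.1749, 0.109]
eef_rot: [180.0, -0.1, -178.0]
contact_force: [0.6, 0.0, -1.1]
gripper_width: 0.0197
gripper_force: 45.0
[ 0.47440768 -0.17459852  0.10933034]
n 204 front 149.2 lat at 0/tip 0.8 1.4 ang 0.24 depth 0.1506 wid [-9.1  9. ]
rows [-0.0017, 0.0007, 0.1288] [0.0, -0.03, 0.07] dist 0.129
```

```bash
python3 drive.py '[[-0.001,0,0.03,0,0,0],[-0.002,0,0.065,0,0,0],[-0.002,0,0.095,0,0,0],[-0.002,0,0.115,0,0,0],[-0.002,0,0.122,0,0,0],[-0.002,0,0.126,0,0,0],[-0.002,0,0.128,0,0,0],[-0.002,0,0.1285,0,0,0],[-0.002,0,0.1285,0,0,0]]'; python3 drive.py '[[0,0,0,0,0,0],[0,0,0,0,0,0],[0,0,0,0,0,0]]' 0.032; python3 drive.py '[[0,0,-0.01,0,0,0],[0,0,-0.03,0,0,0],[0,0,-0.065,0,0,0],[0,0,-0.1,0,0,0],[0,0,-0.1,0,0,0],[0,0,-0.1,0,0,0]]'; python3 -c "
from h import *
print(r.get_state()['joints'])
c=load('top0');T=pts(c);s=load('scene0');P=pts(s)
for Q in(T,P):
  m=(np.hypot(Q[...,0]-.624,Q[...,1]+.37)<.07)&(Q[...,2]>.044);print('case',np.median(Q[m],0),Q[m][:,2].max(),(Q[m].min(0)+Q[m].max(0))/2)
  m=(np.hypot(Q[...,0]-.524,Q[...,1]+.408)<.03)&(Q[...,2]>.05);print('knob',Q[m].min(0),Q[m].max(0),m.sum())
"
```

```text
time_s: 18.37
tcp_pos: [0.4775, -0.1748, -0.0176]
eef_rot: [-180.0, 0.1, -177.9]
contact_force: [0.1, 0.1, -1.1]
gripper_width: 0.0196
gripper_force: 45.0
time_s: 18.62
tcp_pos: [0.477, -0.175, -0.018]
eef_rot: [-180.0, 0.1, -177.9]
contact_force: [-0.2, 0.1, -0.4]
gripper_width: 0.0307
gripper_force: 0.0
time_s: 19.12
tcp_pos: [0.4782, -0.1751, 0.0845]
eef_rot: [-180.0, 0.3, -177.9]
contact_force: [-0.4, -0.5, -0.6]
gripper_width: 0.0322
gripper_force: 0.0
[ 2.03127561e+00  1.09901807e+01 -2.91106753e+01  1.75396169e-02
 -4.95629587e+01 -8.99856690e+01]
case [ 0.62198257 -0.36853909  0.04849465] 0.05816011953633193 [ 0.62128019 -0.36951743  0.05109474]
knob [ 0.51426001 -0.42041354  0.0527751 ] [ 0.53314719 -0.39804984  0.07897186] 52
case [ 0.6306103  -0.37312024  0.04800998] 0.055894746436507825 [ 0.62597202 -0.37202836  0.04994943]
knob [ 0.51543911 -0.42263068  0.0505358 ] [ 0.53985255 -0.4009295   0.07889936] 110
```

```bash
python3 -c "
from h import *
go(.519,-.465,.12,180)"
```

```text
rows [-0.0305, -0.2912, -0.0353] [-0.01, 0.34, 2.06] dist 0.295
```

```bash
python3 drive.py '[[0,-0.01,-0.035,0,0,2],[-0.01,-0.045,-0.035,0,0,2],[-0.015,-0.085,-0.035,0,0,2],[-0.02,-0.125,-0.035,0,0,2],[-0.025,-0.165,-0.035,0,0,2],[-0.03,-0.205,-0.035,0,0,2],[-0.03,-0.245,-0.035,0,0,2],[-0.03,-0.28,-0.035,0,0,2],[-0.03,-0.291,-0.035,0,0,2],[-0.03,-0.291,-0.035,0,0,2],[-0.03,-0.291,-0.035,0,0,2]]' 0.0 20; python3 -c "
from h import *
go(.519,-.465,.022,180)"
```

```text
time_s: 20.03
tcp_pos: [0.5157, -0.4647, 0.1148]
eef_rot: [179.9, -0.1, 179.9]
contact_force: [0.0, 0.2, 0.7]
gripper_width: 0.0003
gripper_force: 0.0
rows [-0.0035, -0.0004, 0.0928] [0.09, -0.12, -0.06] dist 0.093
```

```bash
python3 drive.py '[[-0.002,0,0.03,0,0,0],[-0.003,0,0.065,0,0,0],[-0.003,0,0.085,0,0,0],[-0.003,0,0.093,0,0,0],[-0.003,0,0.093,0,0,0],[-0.003,0,0.093,0,0,0]]'
python3 - <<'E'
from h import *
S=cap('scene','s20.png');T=cap('top','t20.png');p=r.get_state()['tcp_pos'];print(p)
P=pts(S);m=(np.hypot(P[...,0]-p[0],P[...,1]-p[1])<.035)&(P[...,2]>.03)&(P[...,2]<.09);print(P[m].min(0),P[m].max(0))
m=blob(mask(T,'stick'),(340,185,400,290));print('stick',rect(T,m,.023),m.sum())
a=S['frame'][190:310,90:240,::-1];cv2.imwrite('pics/c20.png',cv2.resize(a,(750,600),interpolation=3))
E
```

```text
time_s: 20.53
tcp_pos: [0.5204, -0.4642, 0.0242]
eef_rot: [-180.0, 0.0, -179.9]
contact_force: [-0.2, -0.1, 0.7]
gripper_width: 0.0006
gripper_force: 0.0
[ 0.52116645 -0.46497449  0.0254479 ]
[ 0.52133616 -0.48506109  0.05119253] [ 0.5399576  -0.44843204  0.08981997]
stick [ 531.2 -171.9  196.6   19.7    2.6] 377
```

View pics/c20.png

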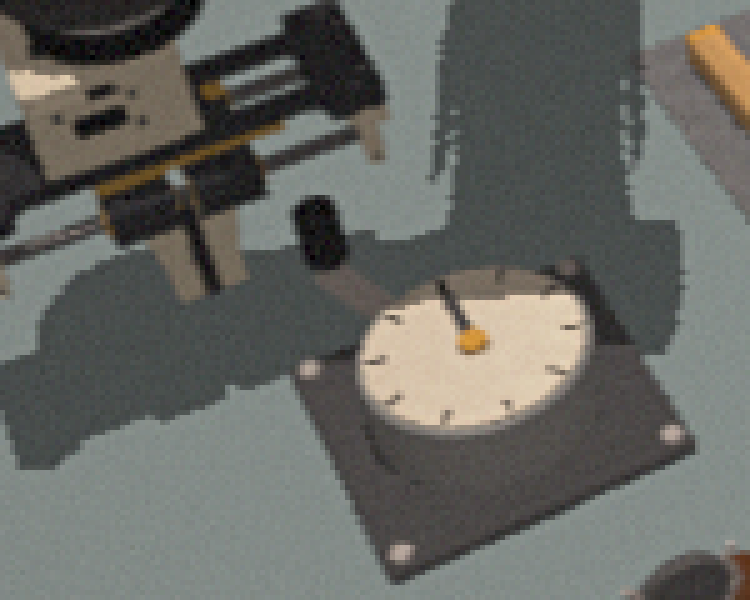

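The fingertips (crop 200,298) hang to the left of the knob (320,230) at the right height, and the pointer is on zero. First stroke.

```bash
python3 drive.py '[[0,0.012,0,0,0,0],[0,0.024,0,0,0,0],[0,0.034,0,0,0,0],[0,0.044,0,0,0,0],[0,0.054,0,0,0,0],[0,0.064,0,0,0,0],[0,0.074,0,0,0,0],[0,0.084,0,0,0,0],[0,0.092,0,0,0,0],[0,0.096,0,0,0,0],[0,0.096,0,0,0,0]]'; python3 drive.py '[[0,0.002,0,0,0,0],[0,0.004,0,0,0,0],[0,0.006,0,0,0,0],[0,0.008,0,0,0,0],[0,0.008,0,0,0,0]]'
```

```text
time_s: 21.55
tcp_pos: [0.5209, -0.3678, 0.0237]
eef_rot: [-180.0, 0.1, -179.9]
contact_force: [0.5, -2.7, 1.7]
gripper_width: 0.0007
gripper_force: 1.4
time_s: 21.97
tcp_pos: [0.5208, -0.3611, 0.0236]
eef_rot: [-180.0, 0.1, -180.0]
contact_force: [3.2, -3.2, 0.7]
gripper_width: 0.0003
gripper_force: 1.9
```

```bash
python3 drive.py '[[0,0.001,0,0,0,0],[0,0.002,0,0,0,0],[0,0.003,0,0,0,0],[0,0.004,0,0,0,0],[0,0.004,0,0,0,0]]'
python3 - <<'E'
from h import *
S=cap('scene','s22.png');P=pts(S);m=(np.hypot(P[...,0]-.524,P[...,1]+.33)<.03)&(P[...,2]>.05)&(S['frame'].max(2)<70);print('knob',P[m].min(0),P[m].max(0),m.sum())
E
```

```text
time_s: 22.38
tcp_pos: [0.5208, -0.358, 0.0236]
eef_rot: [-179.9, 0.1, -179.9]
contact_force: [3.2, -8.6, -0.6]
gripper_width: 0.0001
gripper_force: 4.0
knob [ 0.4952659  -0.3598183   0.05024681] [ 0.55375302 -0.30709418  0.49481041] 715
```

```bash
python3 drive.py '[[0,0.001,0,0,0,0],[0,0.003,0,0,0,0],[0,0.003,0,0,0,0]]'; python3 drive.py '[[0,-0.01,0,0,0,0],[0,-0.02,0,0,0,0],[0,-0.035,0,0,0,0],[0,-0.05,0,0,0,0],[0,-0.065,0,0,0,0],[0,-0.08,0,0,0,0],[0,-0.095,0,0,0,0],[0,-0.105,0,0,0,0],[0,-0.111,0,0,0,0],[0,-0.111,0,0,0,0],[0,-0.111,0,0,0,0]]'
cat > dial.py <<'E'
from h import *
import sys
S=cap('scene',sys.argv[1]+'.png');T=cap('top',sys.argv[1]+'t.png')
for c,ce in((T,None),(S,None)):
    i=np.linalg.inv(c['cam_to_world']);q=i@[.6235,-.3705,.052,1];u0,v0=int(q[0]/q[2]*c['fx']+c['cx']),int(q[1]/q[2]*c['fy']+c['cy'])
    out=[]
    for v in range(v0-30,v0+31):
        for u in range(u0-35,u0+36):
            w=ray(c,u,v,.052)[:2]-[.6235,-.3705];R=np.hypot(*w)
            if .012<R<.032 and c['frame'][v,u].max()<110: out.append(w)
    w=np.mean(out,0);print('pointer n',len(out),'deg cw from -x',np.degrees(np.arctan2(w[1],-w[0])).round(1))
P=pts(S);m=(np.hypot(P[...,0]-.524,P[...,1]+.408)<.03)&(P[...,2]>.05)&(P[...,2]<.085)&(S['frame'].max(2)<60);print('knob',P[m].mean(0) if m.any() else None,m.sum())
E
python3 dial.py d1
```

```text
time_s: 22.68
tcp_pos: [0.5211, -0.3569, 0.0237]
eef_rot: [-179.8, 0.2, -179.9]
contact_force: [3.7, -18.4, -4.8]
gripper_width: 0.0004
gripper_force: 8.9
time_s: 23.6
tcp_pos: [0.5195, -0.4647, 0.0229]
eef_rot: [180.0, -0.0, -180.0]
contact_force: [0.9, -0.1, -0.3]
gripper_width: 0.0007
gripper_force: 0.0
pointer n 269 deg cw from -x 135.1
pointer n 18 deg cw from -x 37.1
knob [ 0.53117757 -0.4117897   0.0661195 ] 96
```

One mark done (pointer at 37°) and the lever is back at rest. Strokes two and three follow.

```bash
python3 drive.py '[[0,0.015,0,0,0,0],[0,0.026,0,0,0,0],[0,0.038,0,0,0,0],[0,0.05,0,0,0,0],[0,0.062,0,0,0,0],[0,0.074,0,0,0,0],[0,0.086,0,0,0,0],[0,0.096,0,0,0,0],[0,0.103,0,0,0,0],[0,0.107,0,0,0,0],[0,0.11,0,0,0,0],[0,0.111,0,0,0,0]]'; python3 drive.py '[[0,0,0,0,0,0],[0,-0.01,0,0,0,0],[0,-0.02,0,0,0,0],[0,-0.035,0,0,0,0],[0,-0.05,0,0,0,0],[0,-0.065,0,0,0,0],[0,-0.08,0,0,0,0],[0,-0.095,0,0,0,0],[0,-0.105,0,0,0,0],[0,-0.111,0,0,0,0],[0,-0.111,0,0,0,0],[0,-0.111,0,0,0,0]]'; python3 dial.py d2
```

```text
time_s: 24.7
tcp_pos: [0.5222, -0.3565, 0.0242]
eef_rot: [-179.7, 0.2, -179.9]
contact_force: [2.6, -23.4, -7.2]
gripper_width: 0.0006
gripper_force: 10.6
time_s: 25.7
tcp_pos: [0.5195, -0.4647, 0.0229]
eef_rot: [180.0, -0.0, -180.0]
contact_force: [0.3, 0.3, 0.8]
gripper_width: 0.0006
gripper_force: 0.0
pointer n 270 deg cw from -x 98.3
pointer n 17 deg cw from -x 75.3
knob [ 0.53161374 -0.41193177  0.06604576] 95
```

```bash
python3 drive.py '[[0,0.015,0,0,0,0],[0,0.026,0,0,0,0],[0,0.038,0,0,0,0],[0,0.05,0,0,0,0],[0,0.062,0,0,0,0],[0,0.074,0,0,0,0],[0,0.086,0,0,0,0],[0,0.096,0,0,0,0],[0,0.103,0,0,0,0],[0,0.107,0,0,0,0],[0,0.11,0,0,0,0],[0,0.111,0,0,0,0]]'; python3 drive.py '[[0,0,0,0,0,0],[0,-0.01,0,0,0,0],[0,-0.02,0,0,0,0],[0,-0.035,0,0,0,0],[0,-0.05,0,0,0,0],[0,-0.065,0,0,0,0],[0,-0.08,0,0,0,0],[0,-0.095,0,0,0,0],[0,-0.105,0,0,0,0],[0,-0.111,0,0,0,0],[0,-0.111,0,0,0,0],[0,-0.111,0,0,0,0]]'; python3 drive.py '[[0,0,-0.03,0,0,0],[0,0,-0.065,0,0,0],[0,0,-0.1,0,0,0],[0,-0.0,-0.12,0,0,0],[0,0,-0.12,0,0,0]]'; python3 dial.py d3
python3 - <<'E'
from h import *
T=load('d3t');m=blob(mask(T,'stick'),(320,165,404,310));print('stick',rect(T,m,.023),m.sum())
S=load('d3');a=S['frame'][140:310,120:440,::-1];cv2.imwrite('pics/cd3.png',cv2.resize(a,(800,425),interpolation=3))
E
```

```text
time_s: 26.8
tcp_pos: [0.5221, -0.3565, 0.0242]
eef_rot: [-179.7, 0.2, -179.9]
contact_force: [2.6, -23.0, -6.1]
gripper_width: 0.0009
gripper_force: 10.6
time_s: 27.8
tcp_pos: [0.5194, -0.4647, 0.0229]
eef_rot: [180.0, -0.0, -180.0]
contact_force: [0.0, 0.5, -0.3]
gripper_width: 0.0003
gripper_force: 0.0
time_s: 28.22
tcp_pos: [0.5225, -0.4657, 0.15]
eef_rot: [-179.7, 0.4, -179.8]
contact_force: [0.7, 0.5, 1.0]
gripper_width: 0.0007
gripper_force: 0.0
pointer n 57 deg cw from -x -104.8
pointer n 19 deg cw from -x 112.6
knob [ 0.5312312  -0.41200887  0.06556065] 102
stick [ 553.8 -179.5  197.2   20.1    2.1] 372
```

View pics/cd3.png

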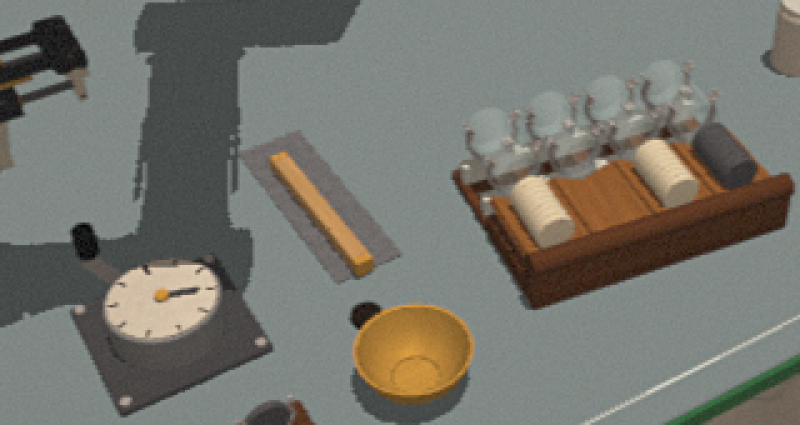

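Pointer is on the third mark, the lever is at rest and all three stacks lie in their grooves. The stick was knocked to about (554,-180) mm and now pokes past the pad's far edge (crop 362,265), so I'll re-lay it.

```bash
python3 -c "
from h import *
go(.504,-.1813,.10,-178)"
```

```text
rows [0.0162, 0.2828, 0.0446] [-0.05, 0.14, -1.9] dist 0.287
```

```bash
python3 drive.py '[[0.01,0.03,0,0,0,-1],[0.015,0.07,0,0,0,-2],[0.016,0.11,0,0,0,-2],[0.016,0.15,0.01,0,0,-2],[0.016,0.19,0.02,0,0,-2],[0.016,0.23,0.03,0,0,-2],[0.016,0.265,0.04,0,0,-2],[0.016,0.283,0.044,0,0,-2],[0.016,0.283,0.044,0,0,-2],[0.016,0.283,0.044,0,0,-2],[0.016,0.283,0.044,0,0,-2]]' 0.055
python3 - <<'E'
from h import *
T=cap('top','e1.png');p=r.get_state()['tcp_pos'];print(p);stickpose(T,(345,175,400,300),.023,p,2.1)
go(.504,-.1813,-.0195,-178)
E
```

```text
time_s: 29.23
tcp_pos: [0.5032, -0.1815, 0.0988]
eef_rot: [180.0, -0.1, -177.9]
contact_force: [0.3, -0.7, 0.5]
gripper_width: 0.0548
gripper_force: 0.0
[ 0.50337502 -0.18202328  0.09898673]
n 121 front 149.0 lat at 0/tip -0.4 1.6 ang 0.77 depth 0.022 wid [-9.   9.3]
rows [-0.0007, 0.0007, 0.1185] [-0.0, -0.03, 0.05] dist 0.118
```

```bash
python3 drive.py '[[0,0,0.03,0,0,0],[0,0,0.065,0,0,0],[0,0,0.095,0,0,0],[0,0,0.11,0,0,0],[0,0,0.117,0,0,0],[0,0,0.118,0,0,0],[0,0,0.118,0,0,0]]'; python3 drive.py '[[0,0,0,0,0,0],[0,0,0,0,0,0],[0,0,0,0,0,0],[0,0,0,0,0,0],[0,0,0,0,0,0],[0,0,0,0,0,0],[0,0,0,0,0,0],[0,0,0,0,0,0]]' 0.0 40; python3 drive.py '[[0,0,-0.01,0,0,0],[0,0,-0.02,0,0,0],[0,0,-0.02,0,0,0],[0,0,-0.02,0,0,0]]'; python3 -c "
from h import *
go(.4765,-.1743,-.018,-178)"
```

```text
time_s: 29.87
tcp_pos: [0.5038, -0.1824, -0.0185]
eef_rot: [-180.0, -0.0, -178.0]
contact_force: [0.7, 0.3, 0.3]
gripper_width: 0.0548
gripper_force: 0.0
time_s: 30.53
tcp_pos: [0.5038, -0.1817, -0.0184]
eef_rot: [-180.0, 0.0, -177.9]
contact_force: [-1.2, 1.3, 5.2]
gripper_width: 0.0195
gripper_force: 40.0
time_s: 30.87
tcp_pos: [0.5043, -0.1817, 0.0023]
eef_rot: [-180.0, 0.1, -178.0]
contact_force: [0.2, 0.9, -1.9]
gripper_width: 0.0192
gripper_force: 40.0
rows [0.0276, 0.0084, 0.0202] [-0.0, 0.12, 0.05] dist 0.035
```

```bash
python3 drive.py '[[0.014,0.004,0,0,0,0],[0.0275,0.008,0,0,0,0],[0.0275,0.008,0.008,0,0,0],[0.0275,0.008,0.015,0,0,0],[0.0275,0.008,0.018,0,0,0],[0.0275,0.008,0.0195,0,0,0],[0.0275,0.008,0.0195,0,0,0],[0.0275,0.008,0.0195,0,0,0]]'; python3 drive.py '[[0,0,0,0,0,0],[0,0,0,0,0,0],[0,0,0,0,0,0]]' 0.034; python3 drive.py '[[0,0,-0.01,0,0,0],[0,0,-0.03,0,0,0],[0,0,-0.065,0,0,0],[0,0,-0.1,0,0,0],[0,0,-0.14,0,0,0],[0,0,-0.18,0,0,0],[0,-0.035,-0.2,0,0,0],[0,-0.07,-0.2,0,0,0],[0,-0.11,-0.2,0,0,0],[0,-0.15,-0.2,0,0,0],[0,-0.19,-0.2,0,0,0],[0,-0.23,-0.2,0,0,0]]' ; python3 drive.py '[[0,-0.03,0,0,0,0],[0,-0.06,0,0,0,0],[0,-0.06,0,0,0,0],[0,-0.06,0,0,0,0],[0,-0.06,0,0,0,0]]'; python3 dial.py f1
python3 - <<'E'
from h import *
T=load('f1t');m=blob(mask(T,'stick'),(320,165,404,310));print('stick',rect(T,m,.023),m.sum(),np.median(pts(T)[m][:,2]))
Q=rk(pts(load('f1')),(.6353,.1063))
for y0 in(-105,35,105):
    m=(abs(Q[...,1]-y0)<8)&(Q[...,2]>72)&(Q[...,0]>52)&(Q[...,0]<160);print(y0,np.percentile(Q[m][:,0],[1,99]).round(1))
S=load('f1');a=S['frame'][140:310,120:440,::-1];cv2.imwrite('pics/cf1.png',cv2.resize(a,(800,425),interpolation=3))
E
```

```text
time_s: 31.53
tcp_pos: [0.4757, -0.1748, -0.0184]
eef_rot: [-180.0, -0.1, -177.9]
contact_force: [-2.8, 1.1, 4.4]
gripper_width: 0.0197
gripper_force: 40.0
time_s: 31.78
tcp_pos: [0.4763, -0.1748, -0.0184]
eef_rot: [-180.0, 0.0, -177.9]
contact_force: [-0.2, 0.7, 0.4]
gripper_width: 0.0321
gripper_force: 0.0
time_s: 32.78
tcp_pos: [0.4838, -0.4065, 0.1829]
eef_rot: [-180.0, 0.1, -177.9]
contact_force: [1.4, -0.2, 0.1]
gripper_width: 0.0337
gripper_force: 0.0
time_s: 33.2
tcp_pos: [0.4858, -0.4644, 0.1819]
eef_rot: [180.0, -0.0, -178.0]
contact_force: [0.0, 0.9, -0.7]
gripper_width: 0.0341
gripper_force: 0.0
pointer n 65 deg cw from -x -112.8
pointer n 19 deg cw from -x 112.6
knob [ 0.5300391  -0.41221645  0.06628087] 109
stick [ 524.9 -172.2  196.2   19.9    2.5] 374 0.021933121501784836
-105 [ 68.  133.8]
35 [ 62.5 131.9]
105 [ 63.3 132.1]
```

View pics/cf1.png

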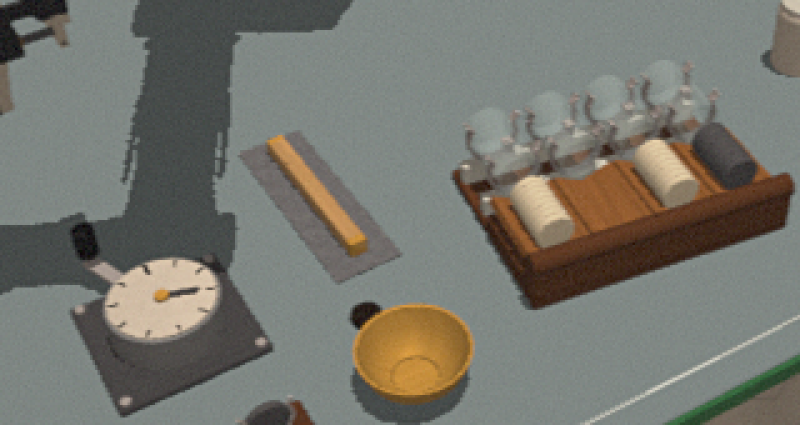

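The stick is wholly on its pad (crop 318,195), the pointer is on mark 3, the lever is at rest and the stacks, bowl and coin are in place. Handing in.

```bash
python3 -c "
from plant import r
print(r.close_job())"
```

```text
the job is handed in; nothing more can be done
None
```

I've handed the job in: stacks 1, 3 and 4 (sleeve 2 was empty) are in their grooves, the counter is on 3 with its lever at rest, and the stick is back on its pad after a knock moved it and I laid it again; the bowl, coin and tin were not touched.

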